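Open the tester case and plug in the probe

TASK

Swing the instrument case's lid all the way open until it rests on its stop, and leave it there. Then take the probe (the tall tool with the straight black square grip) out of the wooden stand, and plug its pin upright into the terminal opening inside the case, fully home with the shoulder down on the block, and let go. Leave the burnisher in the stand, and leave the round tin and the file where they lie.

Things in the scene. Friction and masses are not known exactly. Their poses are not given: they have to be found in the camera images.
- lid (a joint): hinge of the case's lid in rad: 0 = shut; grows as the lid swings up and away from the robot; 1.75 (100 degrees) = against its stop. A stiff friction hinge: the lid stays at any angle it is left at (about 1 to 3 N at the handle moves it). It may start slightly ajar
- lid_handle (a point): middle of the lid's handle: a round steel bar 12 mm thick and 100 mm long, parallel to the hinge, joined to the lid by a leg at each end. Its axis stands 32 mm off the lid's outer face, 13 mm in from the lid's free edge, 127 mm from the hinge line along the lid. The point's axes turn with the lid (at lid 0 as the case's)
- lid_hinge (a point): middle of the lid's hinge line, on the case's far rim, at the lid's underside; the lid is a black plate 140 x 200 x 8 mm
- case: black instrument case 140 (x) x 200 (y) x 60 mm high, fixed to the bench, walls and floor 5 mm; origin at the centre of its underside; its x axis points from the front edge to the hinge, y along the hinge, z up. Inside are two aluminium blocks side by side, the socket block and the meter block, in either order
- socket: aluminium block 120 (x) x 86 (y) x 40 mm high on the case's floor (its top is 15 mm below the rim, 45 mm above the bench) with one round terminal opening; origin at the centre of its underside, axes as the case's. The neighbouring meter block has a paper dial and no opening
- socket_mouth (a point): centre of the terminal opening, at the top face of the socket block: 13.5 mm wide with a 2 mm chamfer, 35 mm deep, vertical, circled by a steel rim
- probe: a brass pin 10 mm thick, 30 mm long, pointing down; a steel shoulder disc 32 mm wide, 6 mm thick; above it a straight black square grip 22 x 22 mm (flats square to its x and y, which start along the stand's) up to 105 mm above the shoulder's underside. 90 g. Origin on its axis at the shoulder's underside, z up. It starts upright in one of the stand's holes, shoulder on the stand's top
- probe_tip (a point): lower end of the probe's pin, 30 mm below the shoulder's underside
- stand: dark wooden desk stand 60 (x) x 130 (y) x 36 mm high, fixed, with two holes 70 mm apart along its y; origin at the centre of its underside. The probe stands in one hole, the burnisher in the other, in either order
- burnisher: a bystander: a shorter tool in the stand with a thin steel stem 12 mm thick and a wooden ball 28 mm wide on top, 76 mm high above the stand; origin at the underside of its shoulder
- tin: a bystander: round tin, 68 mm across, 33 mm high, black with a steel lid, lying behind the wooden stand; origin at its underside
- file: a bystander: wooden-handled flat file, 220 mm long, lying left of the case; origin at its underside

How it is judged (in metres and radians):
On the way, in this order (a step that is already met when the one before it is completed fails the run):
1. the lid is open on its stop, within about 5 degrees, while the probe is still in the stand (value of joint lid above 1.67 rad and distance of probe from where it was at the start of the episode below 0.02 m), for 0.3 s.
2. the probe is fully home in the terminal opening, the lid still open (horizontal distance between probe_tip and socket_mouth below 0.005 m and z of probe_tip in the frame of socket_mouth below -0.027 m and angle between probe's own z axis and vertical below 0.1 rad and value of joint lid above 1.67 rad), for 0.2 s.
At the end, for the whole second after the job is handed in: The lid is open at its stop (joint above 1.67 of 1.75 rad) and still; the probe is upright (within 0.1 rad), at rest and released, its tip within 5 mm of the opening's axis and at least 27 mm below the block's top face (shoulder within 3 mm of seated) (all of step 2 and linear speed of probe below 0.02 m/s and velocity of joint lid below 0.05 rad/s); the robot touches nothing.
It fails at once if the burnisher is taken out or displaced by more than 20 mm (distance of burnisher from where it was at the start of the episode above 0.02 m).
It fails at once if the tin or the file is shifted by more than 30 mm (distance of any of tin, file from where it was at the start of the episode above 0.03 m).
It also fails if it takes over 61 s, if anything falls off the work surface, if the arm or the gripper's body presses on something with over 40 N, if the wrist force passes 120 N, or if a joint passes its speed limit or range.

ROBOT

A 6-joint arm with a two-finger parallel gripper is mounted at the origin on the work surface. World frame = base frame: x ahead of the robot, y to its left, z up, the work surface at z = 0. Lengths are in m, angles in degrees, forces in N, time in s.
With the tool pointing down it reaches from about 0.25 to 0.725 m from the base axis. Payload 9.7 kg.
Tool frame: the origin (TCP) lies between the finger pads; the fingertips stand 19 mm ahead of it and the grasp point (between the pads) is the TCP; z points along the fingers, y is the line along which they close (so a half turn about z gives the same grasp; the last joint's range is limited). The gripper opens to 85 mm and grips with 20 to 120 N. Pads are 22 mm wide; open, the fingers measure 114 mm over their backs; the gripper's body (76 mm by 85 mm) begins 54 mm behind the grasp point. The pads swing forward as they close: fully open they stand 13 mm farther back than shut.
Start: joints at [-63.484, 4.979, 10.078, 95.1, 0, 90], TCP at [0.246, -0.492, 0.25] pointing down, gripper open.
Joint ranges: [-179.16, 179.16], [-48.56, 103.87], [-65.8, 70.77], [-126.05, 130.52], [-82.76, 87.17], [-180, 180]. Speed limits (degrees/s): [127.2, 127.2, 147.25, 180, 180, 180].

INTERFACE

Orientations are given as [roll, pitch, yaw] about the fixed x, y, z axes, in that order (R = Rz(yaw) Ry(pitch) Rx(roll)).
In Python, from workcell import bot gives the robot as it stands. The module is installed in compiled form; this text tells all that it offers.
- The arm moves only by the shell command python3 -m crank 'ROWS' [OPENING] [FORCE]. ROWS is JSON, a list that holds one entry, the list of rows, each a list of 6 numbers: the shift along the world's x, y, z as a fraction of full scale, then the turn, a rotation vector about the world's x, y, z as a fraction of full scale. In form: [[[x, y, z, wx, wy, wz], ...]]. A call has 1 to 20 rows; each row shifts and turns the commanded pose from where the row before left it; what a row does not reach is not made up. Full scale, the value 1, is 20 mm for a shift and 0.12 rad for a turn. A row lasts 1/12 s, in which the tool goes at most 41.7 mm and 7.16 degrees, less where a joint would pass 70% of its speed; a pose out of reach is approached as far as the arm can. A call with a number of a shift or a turn outside -1 to 1 is refused whole. A call with a gripper value outside its range is refused whole. OPENING is the opening, from 0 (shut) to 1 (fully open), set as the call begins (- or left out, the last holds). The fingers move at their own pace and stop on an object; FORCE is the grip in N (left out, the last holds). Time passes only in rows, so rows that do not move let the fingers close. It gives the time, the measured TCP pose, the force, the opening and the grip force at its end, in the units of the state.
- bot.get_obs(): the state, without advancing time (a new reading comes with each control period).
- bot.camera(name): name is "scene" or "top" or "wrist"; returns the picture (400x640x3 uint8, red, green, blue); there is no depth.
- bot.camera_model(name): a dict with "vertical_fov" (degrees; the focal length in pixels is half the picture's height over the tangent of half this angle, whatever the lens; pixels are square), "cx", "cy" (the principal point, pixels), "R" (3x3) and "t" (3): a world point X has camera coordinates R X + t. Camera axes: x right, y down, z forward; pixel columns grow to the right and rows downward; lengths in m; the calibration is good to about 2 mm. A picture is of the moment at which its call begins: read the wrist's pose just before it. camera_model takes no time and is no camera call; for the wrist camera it gives the pose at the moment of the call.
- bot.job_done(): hands the job in; it is judged then, once.
The state is a dict: "time": time; "q": joint angles; "qd": joint speeds; "joint_efforts": joint torques, N m; "ee_pos": TCP position; "tcp_rot": TCP orientation; "wrist_force": force on the tool from outside, world axes, zero at the start; "torque": the same for the moment, N m; "opening": finger opening in m; "grasp_force": force on a finger pad.
Only numpy, scipy, OpenCV 4.12 (cv2) and the standard library are available. Lean on these libraries where they do the work, as an engineer would, in place of code of your own. Each camera call takes 0.05 s, during which the arm holds its last target. There are 200 camera calls.

## Working session

There is one attempt and no reset: what is moved stays moved. The work goes in short steps, Python scripts to look and compute and a shell command to move; the robot and the scene stay as the last step left them, time stands still between calls to the robot, and variables do not carry over. Pictures are saved under pics/ and viewed, at most 10 in all, crops included, and the job is handed in when it is done.

```bash
mkdir -p pics; cat > h.py <<'E'
import numpy as np, cv2
from workcell import bot
def snap(n,f):
    m=bot.camera_model(n); im=bot.camera(n); cv2.imwrite('pics/'+f,im[:,:,::-1]); np.savez('pics/'+f+'.npz',im=im,**{k:np.array(m[k]) for k in m}); return im,m
def load(f): return np.load('pics/'+f+'.npz')
def ray(m,u,v):
    f=200/np.tan(np.radians(m['vertical_fov'])/2); R=np.array(m['R']);t=np.array(m['t'])
    d=R.T@np.array([(u-m['cx'])/f,(v-m['cy'])/f,1.]); return -R.T@t,d
def onz(m,u,v,z):
    c,d=ray(m,u,v); return c+d*(z-c[2])/d[2]
def proj(m,X):
    f=200/np.tan(np.radians(m['vertical_fov'])/2); p=np.array(m['R'])@np.array(X)+np.array(m['t']); return f*p[0]/p[2]+m['cx'],f*p[1]/p[2]+m['cy']
def tri(m1,p1,m2,p2):
    c1,d1=ray(m1,*p1);c2,d2=ray(m2,*p2)
    s=np.linalg.lstsq(np.c_[d1,-d2],c2-c1,rcond=None)[0]; a=c1+s[0]*d1;b=c2+s[1]*d2
    return (a+b)/2,np.linalg.norm(a-b)
E
python3 - <<'E'
from h import *
print(bot.get_obs())
for n in('top','scene'):
    im,m=snap(n,n+'0.png'); print(n,{k:np.round(m[k],3).tolist() for k in m}, ray(m,320,200)[0])
E
```

```text
{'time': 0.0, 'q': array([-6.34828359e+01,  5.01060879e+00,  1.00326301e+01,  9.50987284e+01,
        1.79471874e-03,  9.00005922e+01]), 'qd': array([-0.00566847, -0.00727776, -0.04717323, -0.0627463 , -0.07509412,
        0.05462069]), 'joint_efforts': array([-1.12375608e-03, -5.20392466e+01,  4.64807224e+01,  1.61880342e-02,
       -1.95975485e-05,  1.75677354e-05]), 'ee_pos': array([ 0.24547019, -0.49194923,  0.24957143]), 'tcp_rot': array([-1.79923293e+02, -1.79392424e-03,  2.65165694e+01]), 'wrist_force': array([-1.26872994, -0.44433493, -0.49462021]), 'torque': array([-0.02504439,  0.03061613, -0.0089735 ]), 'grasp_force': 0.0, 'opening': 0.0853087131322734}
top {'vertical_fov': 45.081, 'cx': 327.292, 'cy': 192.072, 'R': [[-0.019, -1.0, 0.003], [-0.991, 0.018, -0.136], [0.136, -0.006, -0.991]], 't': [0.041, 0.526, 1.314]} [0.34270978 0.03877995 1.37327327]
scene {'vertical_fov': 48.314, 'cx': 318.232, 'cy': 203.477, 'R': [[0.498, 0.867, 0.017], [0.543, -0.297, -0.785], [-0.676, 0.401, -0.619]], 't': [-0.326, -0.22, 1.416]} [ 1.23895076 -0.35035648  0.70896864]
```

View pics/top0.png

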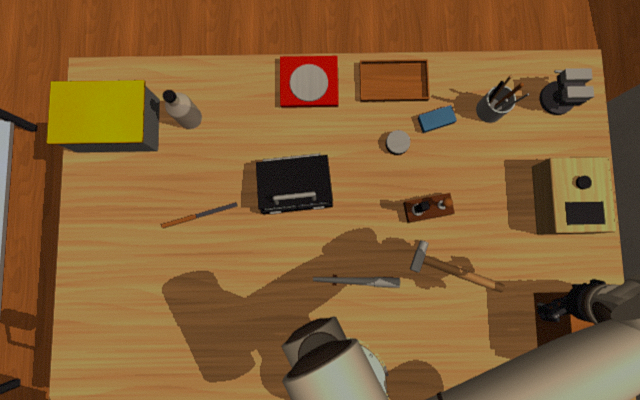

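View pics/scene0.png

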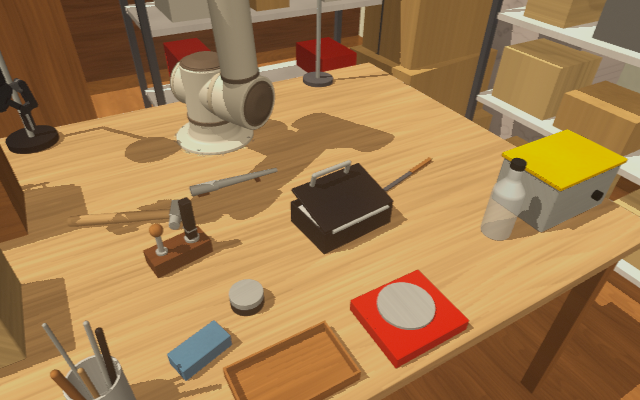

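The lid is slightly ajar with its handle at about (294,197) in top. The probe is the left tool in top (~(425,207)) and at (187,215) in scene. The burnisher is beside it and the tin is at (398,142).

```bash
python3 - <<'E'
from h import *
a=load('top0.png')['im'][140:230,245:345]; b=load('top0.png')['im'][180:230,395:465]
c=load('scene0.png')['im'][150:260,280:405]; d=load('scene0.png')['im'][185:285,135:225]
def R(x): return cv2.resize(cv2.convertScaleAbs(x,alpha=1.6),(400,300),interpolation=cv2.INTER_CUBIC)
o=np.vstack([np.hstack([R(a),R(b)]),np.hstack([R(c),R(d)])]); cv2.imwrite('pics/crops.png',o[:,:,::-1])
m=load('top0.png')
for n,p in dict(hA=(273,203),hB=(316,200),stTL=(404,203),stTR=(452,194),stBR=(454,213),stBL=(407,222)).items(): print(n,onz(m,*p,0.036 if n[0]=='s' else .12))
E
```

```text
hA [0.48845988 0.1741446  0.12      ]
hB [0.49428455 0.06155413 0.12      ]
stTL [ 0.49146072 -0.18258959  0.036     ]
stTR [ 0.51433186 -0.31815601  0.036     ]
stBR [ 0.46085506 -0.32084424  0.036     ]
stBL [ 0.43820752 -0.18877638  0.036     ]
```

View pics/crops.png

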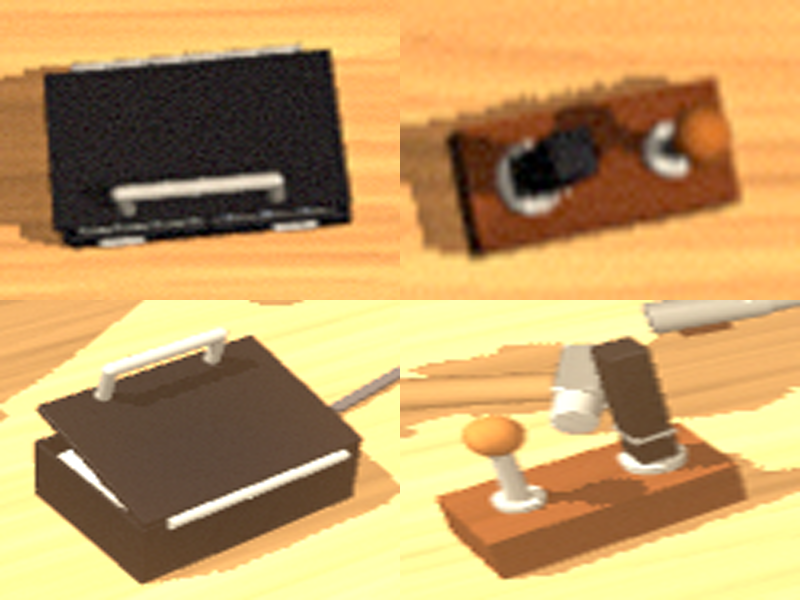

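```bash
python3 - <<'E'
from h import *
T=load('top0.png');S=load('scene0.png')
for n,a,b in [('hL',(273.75,197.6),(350.6,163.2)),('hR',(315.5,194),(313.1,176)),('hingeL',(263,160.1),(389.4,206.8)),('hingeR',(320,154.1),(333.1,231.8)),('gripTop',(425.8,204.3),(184.5,201.7)),('disc',(417.2,209.7),(191.5,237.7))]: print(n,*tri(T,a,S,b))
print('base',onz(S,324.7,253.4,0),onz(S,390.9,221.5,0))
print('disc',onz(S,191.5,237.7,.042),onz(T,417.2,209.7,.042),'burn',onz(T,441.7,205,.04))
E
```

```text
hL [0.5026499  0.17264984 0.12479022] 0.0023534895084367895
hR [0.51005611 0.06430471 0.12784461] 0.004117951136061554
hingeL [0.61759275 0.21016227 0.05707242] 0.004335043501061127
hingeR [0.63036326 0.04966265 0.05808581] 0.00031292877848652033
gripTop [ 0.47613148 -0.2207551   0.13719645] 0.0025547520006511033
disc [ 0.47215469 -0.21977912  0.03277425] 0.00103970042330037
base [ 6.29086448e-01  3.10271912e-02 -1.11022302e-16] [0.6122963  0.22968343 0.        ]
disc [ 0.48237633 -0.22202919  0.042     ] [ 0.47140842 -0.21749748  0.042     ] burn [ 0.48347199 -0.28671646  0.04      ]
```

```bash
python3 -m crank '[[[0.42,0.98,0,0,0,0.5],[0.42,0.98,0,0,0,0.5],[0.42,0.98,0,0,0,0.5],[0.42,0.98,0,0,0,0.5],[0.42,0.98,0,0,0,0.5],[0.42,0.98,0,0,0,0.5],[0.42,0.98,0,0,0,0.5],[0.42,0.98,0,0,0,0.5],[0.42,0.98,0,0,0,0.5],[0.42,0.98,0,0,0,0.5],[0.42,0.98,0,0,0,0.5],[0.42,0.98,0,0,0,0.5],[0.42,0.98,0,0,0,0.5],[0.42,0.98,0,0,0,0.5],[0.42,0.98,0,0,0,0.5],[0.42,0.98,0,0,0,0.5],[0.42,0.98,0,0,0,0.5],[0.42,0.98,0,0,0,0.5],[0.42,0.98,0,0,0,0.5],[0.42,0.98,0,0,0,0.5]]]' 0.5 20
python3 -m crank '[[[0.42,0.98,0,0,0,0],[0.42,0.98,0,0,0,0],[0.42,0.98,0,0,0,0],[0.42,0.98,0,0,0,0],[0.42,0.98,0,0,0,0],[0.42,0.98,0,0,0,0],[0.42,0.98,0,0,0,0],[0.42,0.98,0,0,0,0],[0.42,0.98,0,0,0,0],[0.42,0.98,0,0,0,0],[0.42,0.98,0,0,0,0],[0,0,0,0,0,0],[0,0,0,0,0,0]]]'
python3 - <<'E'
from h import *
im,m=snap('wrist','w1.png'); o=bot.get_obs();print(o['q'].round(1),o['ee_pos'],o['tcp_rot'],o['opening'],{k:np.round(m[k],3).tolist() for k in m},proj(m,[.506,.1185,.126]))
E
```

```text
time: 1.77
ee_pos: [0.4137, -0.0991, 0.2501]
tcp_rot: [-180.0, -0.0, 95.4]
wrist_force: [0.7, 0.0, -0.1]
opening: 0.0425
grasp_force: 0.0
time: 2.85
ee_pos: [0.5059, 0.116, 0.2496]
tcp_rot: [-179.9, 0.0, 95.4]
wrist_force: [-0.1, -0.2, -1.0]
opening: 0.0426
grasp_force: 0.0
[12.9  0.7  5.6 94.9 -0.  97.5] [0.50566849 0.11537143 0.24983666] [-1.79934276e+02  2.18299729e-02  9.53153275e+01] 0.042593193475452214 {'vertical_fov': 68.725, 'cx': 319.161, 'cy': 200.079, 'R': [[0.996, 0.093, -0.001], [0.09, -0.96, 0.265], [0.024, -0.264, -0.964]], 't': [-0.513, 0.032, 0.396]} (np.float64(321.45930785442687), np.float64(196.49338505256367))
```

View pics/w1.png

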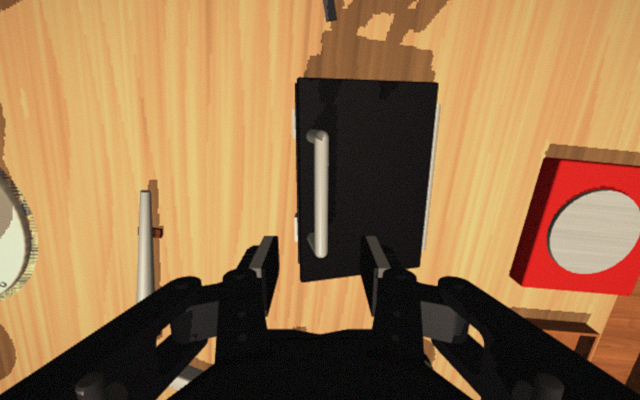

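The handle bar runs from (322,135) to (321,255). My triangulated estimate projects to (321,196), which matches. I'll descend and cage the bar.

```bash
python3 -m crank '[[[0,0.1,-1,0,0,0],[0,0,-1,0,0,0],[0,0,-1,0,0,0],[0,0,-1,0,0,0],[0,0,-1,0,0,0],[0,0,-1,0,0,0],[0,0,-0.2,0,0,0],[0,0,0,0,0,0]]]'
python3 -m crank '[[[0,0,0,0,0,0],[0,0,0,0,0,0],[0.15,0,0,0,0,0],[0.15,0,0,0,0,0],[0,0,0,0,0,0]]]' 0.3
```

```text
time: 3.57
ee_pos: [0.505, 0.1165, 0.1253]
tcp_rot: [-179.9, 0.0, 95.2]
wrist_force: [-0.3, 0.9, 0.9]
opening: 0.0427
grasp_force: 0.0
time: 3.98
ee_pos: [0.5128, 0.1175, 0.1269]
tcp_rot: [179.9, -0.0, 95.3]
wrist_force: [-1.4, -0.2, 0.7]
opening: 0.0254
grasp_force: 0.0
```

Now the first half of the arc.

```bash
python3 -m crank '[[[0.26,0.02,0.38,0,0,0],[0.26,0.02,0.38,0,0,0],[0.31,0.02,0.35,0,0,0],[0.31,0.02,0.35,0,0,0],[0.36,0.03,0.3,0,0,0],[0.36,0.03,0.3,0,0,0],[0.4,0.03,0.24,0,0,0],[0.4,0.03,0.24,0,0,0],[0.42,0.03,0.19,0,0,0],[0.42,0.03,0.19,0,0,0]]]'
python3 - <<'E'
from h import *
im,m=snap('scene','s1.png'); cv2.imwrite('pics/s1c.png',cv2.resize(im[60:270,230:430],None,fx=2.5,fy=2.5)[:,:,::-1])
E
```

```text
time: 4.82
ee_pos: [0.5819, 0.1229, 0.1854]
tcp_rot: [-180.0, -0.0, 95.3]
wrist_force: [-3.8, 0.7, 1.8]
opening: 0.0255
grasp_force: 1.8
```

View pics/s1c.png

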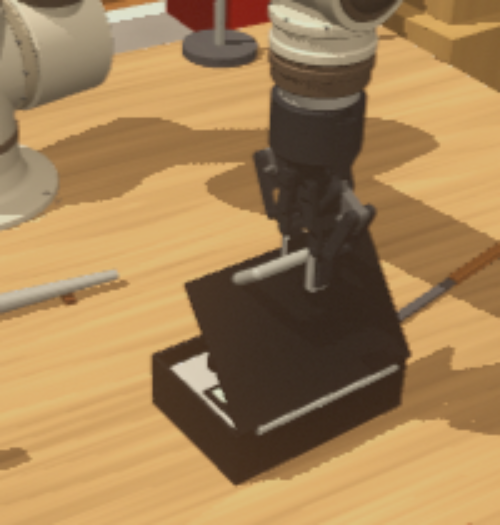

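The lid is at about 50° and the bar is held between the fingers. Continuing along the arc.

```bash
python3 -m crank '[[[0.44,0.03,0.13,0,0,0],[0.44,0.03,0.13,0,0,0],[0.46,0.04,0.06,0,0,0],[0.46,0.04,0.06,0,0,0],[0.46,0.04,0,0,0,0],[0.46,0.04,0,0,0,0],[0.46,0.04,-0.06,0,0,0],[0.46,0.04,-0.06,0,0,0],[0.44,0.03,-0.13,0,0,0],[0.44,0.03,-0.13,0,0,0]]]'
python3 -m crank '[[[0.3,0.02,-0.12,0,0,0],[0.25,0.02,-0.12,0,0,0],[0.1,0,0,0,0,0],[0,0,0,0,0,0]]]'
```

```text
time: 5.7
ee_pos: [0.6727, 0.13, 0.1845]
tcp_rot: [-180.0, -0.0, 95.3]
wrist_force: [-2.5, 1.1, 1.6]
opening: 0.0259
grasp_force: 0.8
time: 6.03
ee_pos: [0.6855, 0.1306, 0.1792]
tcp_rot: [-180.0, 0.0, 95.3]
wrist_force: [0.0, -0.5, 0.2]
opening: 0.0256
grasp_force: 0.0
```

```bash
python3 -m crank '[[[0.2,0.02,-0.1,0,0,0],[0.2,0.02,0,0,0,0],[0,0,0,0,0,0]]]'
python3 -m crank '[[[0.15,0.02,-0.05,0,0,0],[0.1,0,0,0,0,0],[0,0,0,0,0,0]]]'
python3 - <<'E'
from h import *
im,m=snap('scene','s2.png'); cv2.imwrite('pics/s2c.png',cv2.resize(im[60:270,230:430],None,fx=2.5,fy=2.5)[:,:,::-1])
E
```

```text
time: 6.28
ee_pos: [0.6892, 0.131, 0.1782]
tcp_rot: [-179.5, 0.0, 95.3]
wrist_force: [-26.4, -3.0, 8.0]
opening: 0.0256
grasp_force: 13.7
time: 6.53
ee_pos: [0.6898, 0.1311, 0.1779]
tcp_rot: [-179.0, 0.0, 95.3]
wrist_force: [-54.0, -6.7, 19.0]
opening: 0.0257
grasp_force: 27.1
```

View pics/s2c.png

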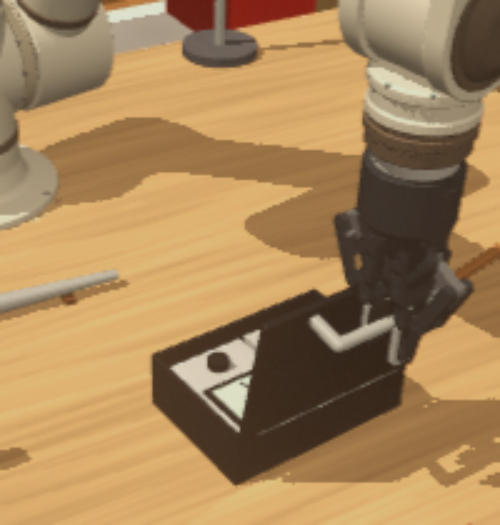

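The lid is on its stop: force jumped to 54 N at x≈0.689. The meter block (dial) is in the near half, so the socket is in the +y half. I'll unload, lift straight out and look.

```bash
python3 -m crank '[[[-0.35,-0.03,0.1,0,0,0],[-0.3,-0.02,0,0,0,0],[0,0,0,0,0,0]]]'
python3 -m crank '[[[0,0,0.6,0,0,0],[0,0,1,0,0,0],[0,0,1,0,0,0],[0,0,1,0,0,0],[-0.5,0,1,0,0,0],[-1,0,0.5,0,0,0],[-1,-0.2,0,0,0,0],[-1,-0.2,0,0,0,0],[-1,-0.2,0,0,0,0],[-1,-0.2,0,0,0,0],[-1,-0.2,0,0,0,0],[-1,-0.2,0,0,0,0],[-1,-0.2,0,0,0,0],[-1,-0.2,0,0,0,0],[0,0,0,0,0,0],[0,0,0,0,0,0]]]'
python3 - <<'E'
from h import *
im,m=snap('wrist','w2.png'); snap('top','top2.png'); snap('scene','s3.png'); o=bot.get_obs();print(o['ee_pos'],o['tcp_rot'],o['wrist_force'])
E
```

```text
time: 6.83
ee_pos: [0.685, 0.1309, 0.1797]
tcp_rot: [179.9, -0.0, 95.3]
wrist_force: [-0.7, -0.0, -1.2]
opening: 0.0258
grasp_force: 0.0
time: 8.17
ee_pos: [0.4955, 0.0988, 0.2818]
tcp_rot: [179.9, -0.0, 95.3]
wrist_force: [0.0, -0.5, -0.0]
opening: 0.0258
grasp_force: 0.0
[0.49626838 0.09900257 0.28071751] [ 1.79977038e+02 -1.45543875e-03  9.52671145e+01] [ 0.75798932  0.48549136 -0.52687545]
```

View pics/w2.png

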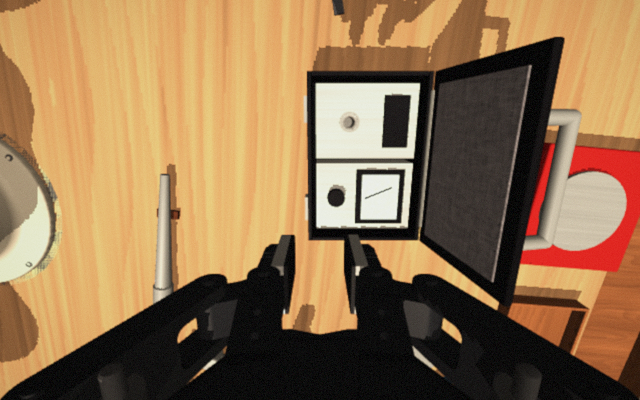

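The lid is open. The opening is at about (349,121) in the wrist view and the dial block is below it. Next I'll measure the opening and the probe.

```bash
cat >> h.py <<'E'
def blob(f,u,v,r,thr,dark=True):
    d=load(f); g=cv2.cvtColor(d['im'],cv2.COLOR_RGB2GRAY).astype(int)
    k=np.zeros(g.shape,np.uint8); cv2.circle(k,(u,v),r,1,-1); w=((g<thr) if dark else (g>thr))&(k>0)
    y,x=np.nonzero(w); return d,(x.mean(),y.mean()),len(x),(x.min(),x.max(),y.min(),y.max())
E
python3 - <<'E'
from h import *
d=load('w2.png'); g=cv2.cvtColor(d['im'],cv2.COLOR_RGB2GRAY); print(g[109:134:2,335:365:2])
for t in(110,150,190):
    d,c,n,b=blob('w2.png',349,121,15,t); print(t,c,n,b,onz(d,*c,.045))
T=load('top2.png'); g=cv2.cvtColor(T['im'],cv2.COLOR_RGB2GRAY); u,v=map(int,proj(T,onz(d,349,121,.045))); print(u,v); print(g[v-8:v+9,u-10:u+11])
for q in [(316,82),(411,82),(411,159),(316,159)]: print('blk',onz(d,*q,.045)[:2])
E
```

```text
[[231 232 230 232 231 233 232 232 233 232 232 231 233 232 232]
 [234 233 233 233 234 232 228 227 228 230 236 235 234 235 234]
 [234 234 235 234 225 211 208 210 215 209 220 235 233 231 234]
 [233 234 235 227 213 213 215 201 209 215 211 224 235 234 234]
 [233 234 230 213 208 193 154 116 107 179 211 203 231 234 235]
 [232 230 227 206 196 154 154 152 104  98 196 185 221 228 230]
 [233 231 216 200 172 146 148 152 128  48 168 196 217 232 233]
 [233 233 212 203 175 154 149 158 122  64 174 206 222 233 233]
 [233 231 230 203 181 157 152 144  74 111 187 203 227 233 233]
 [234 233 233 210 203 170 136 113 115 174 210 209 234 232 235]
 [234 234 236 232 212 203 195 190 189 195 212 230 235 234 236]
 [233 233 233 232 231 224 212 207 214 221 233 233 233 233 233]
 [235 235 233 233 237 234 234 233 233 235 234 234 233 235 235]]
110 (np.float64(352.0), np.float64(121.68)) 25 (np.int64(350), np.int64(354), np.int64(117), np.int64(126)) [0.52772584 0.16680898 0.045     ]
150 (np.float64(350.07142857142856), np.float64(121.97142857142858)) 70 (np.int64(345), np.int64(354), np.int64(116), np.int64(127)) [0.5
[... 1132 characters left out ...]
39 138 139 141 147 147 145 138 142 143
  141 142 148]
 [ 91 102 107 112 119 122 123 126 129 142 135 138 139 144 144 141 140 142
  144 143 144]
 [ 81  96 103 109 111 113 122 126 126 132 134 131 135 140 142 141 139 142
  142 144 148]
 [ 79  87 103 105 107 107 110 124 125 123 125 127 131 133 138 142 144 145
  150 148 149]
 [ 92  74  95 102 102 102 109 118 125 125 127 133 135 138 140 143 145 147
  152 149 150]
 [117  79  93 102 107 112 114 122 130 131 134 139 141 141 145 146 146 147
  149 151 150]
 [134  74  98 111 115 122 126 127 127 133 138 137 138 140 144 145 144 148
  147 148 151]]
blk [0.48124444 0.2067485 ]
blk [0.58995186 0.21672272]
blk [0.60531285 0.12940628]
blk [0.48902795 0.11882191]
```

```bash
python3 -m crank '[[[-0.06,-1,0,0,0,0.04],[-0.06,-1,0,0,0,0.04],[-0.06,-1,0,0,0,0.04],[-0.06,-1,0,0,0,0.04],[-0.06,-1,0,0,0,0.04],[-0.06,-1,0,0,0,0.04],[-0.06,-1,0,0,0,0.04],[-0.06,-1,0,0,0,0.04],[-0.06,-1,0,0,0,0.04],[-0.06,-1,0,0,0,0.04],[-0.06,-1,0,0,0,0.04],[-0.06,-1,0,0,0,0.04],[-0.06,-1,0,0,0,0.04],[-0.06,-1,0,0,0,0.04],[-0.06,-1,0,0,0,0.04],[-0.06,-0.9,0,0,0,0.04],[0,0,0,0,0,0],[0,0,0,0,0,0]]]' 0.65
python3 - <<'E'
from h import *
im,m=snap('wrist','w3.png'); o=bot.get_obs();print(o['ee_pos'],o['tcp_rot']); snap('top','top3.png')
o=np.vstack([im[60:360,120:520]]); t=load('top3.png')['im'][140:230,245:345]
cv2.imwrite('pics/w3c.png',np.hstack([o,cv2.resize(t,(333,300),interpolation=cv2.INTER_CUBIC)])[:,:,::-1])
print(proj(m,[.476,-.2205,.141]),proj(m,[.475,-.2195,.042]),proj(load('top3.png'),[.5246,.166,.045]))
E
```

```text
time: 9.82
ee_pos: [0.4766, -0.22, 0.2801]
tcp_rot: [-180.0, -0.0, 99.6]
wrist_force: [0.1, -0.1, 0.1]
opening: 0.0554
grasp_force: 0.0
[ 0.47660289 -0.21932752  0.2803512 ] [-1.79964513e+02 -3.88406226e-02  9.96228893e+01]
(np.float64(320.0927159564974), np.float64(195.44235931301108)) (np.float64(319.2434090219256), np.float64(174.84439146986722)) (np.float64(278.81008889873095), np.float64(193.09512647698668))
```

View pics/w3c.png

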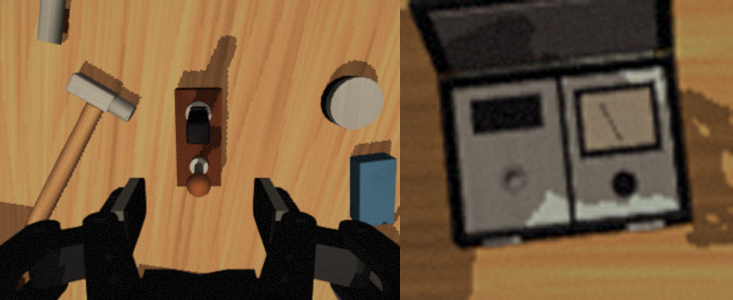

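Both tools stand aligned with the image axes. The grip's top face is around full-frame (318,192), and the opening in top view is at (279.2,193.4) against a predicted (278.8,193.1). I'll refine the grip position numerically.

```bash
python3 - <<'E'
from h import *
d=load('w3.png'); g=cv2.cvtColor(d['im'],cv2.COLOR_RGB2GRAY).astype(int)
print(g[160:212:2,300:336:2])
print(ray(d,0,0)[0])
E
```

```text
[[ 42  51  45  52  52  54  46  23  34  30  30  29  21  29  32  31  30  26]
 [ 45  47  52  49  48  43  40  63  73  82  76  68  46  31  33  29  27  35]
 [ 50  50  53  51  36  70  90  91  93  88  92  89  82  64  29  29  21  51]
 [ 50  52  50  49  92 135  74  44  48  44  54  46  48  71  66  29  33  37]
 [ 49  49  53  75 153  62  25  22  25  20  21  13  15  46  88  40  36  56]
 [ 49  46  47 111 157  50   3  12   7  11   6   0   8  22  88  69  41  57]
 [ 49  49  57 144 132   1   7   5   6   5   0   4   5   5  70  81  52  54]
 [ 47  51  54 140  95   0   3   3  10   0   7   0   6   3  62 118  52  57]
 [ 51  51  54 135  42   0   6   0   4   1   0   0   4   0  92 143  54  56]
 [ 52  49  57 109  30  10   6   7   9   0   8   3   1   6  62 128  49  57]
 [ 51  55  52  45   8   0   0   2   5   4   6   6   7   5  29  68  55  56]
 [ 53  53  54  39   0  11   9  11  15   3   5   6  18  12   5  53  56  57]
 [ 47  48  51  27  19  15  25  21  15  21  19  16  16  18  15  45  56  52]
 [ 47  47  54  22  16  25  21  22  22  14  25  19  20  18  14  30  36  34]
 [ 52  54  54  21  20  22  21  23  16  21  19  22 
[... 188 characters left out ...]
  29  15  27  28  28  24  25  29  20  22  24  18  30  29  28]
 [ 51  53  54  32  23  30  32  22  24  23  20  23  17  16   6  28  32  30]
 [ 54  55  54  33  22  28  28  24  24  25  26  20  25  20  15  23  33  29]
 [ 52  56  52  29  19  31  29  28  28  24  24  26  18  17  13  24  28  27]
 [ 52  53  59  42  15  30  23  25  22  20  15  22  21  20   3  30  29  24]
 [ 57  53  58  53  55  42  40  43  40  40  43  26  31  25  33  27  25  30]
 [ 52  53  53  53  54  54  59  54  56  48  54  42  31  37  28  28  28  31]
 [ 55  52  56  52  55  54  57  56  48  54  52  46  29  30  30  29  39  38]
 [ 54  54  58  49  57  54  52  56  56  50  38  29  30  30  33  37  52  56]]
[ 0.46416267 -0.15419132  0.40311311]
```

```bash
python3 - <<'E'
from h import *
d=load('w3.png'); print(onz(d,317.3,192.7,.141), onz(d,306,192,.141),onz(d,328.5,192,.141), onz(d,317,173,.042))
E
```

```text
[ 0.47302406 -0.21835097  0.141     ] [ 0.46263854 -0.21942169  0.141     ] [ 0.48310028 -0.21598418  0.141     ] [ 0.4718518  -0.21766385  0.042     ]
```

```bash
python3 -m crank '[[[-0.2,0.07,-1,0,0,0],[0,0,-1,0,0,0],[0,0,-1,0,0,0],[0,0,-1,0,0,0],[0,0,-1,0,0,0],[0,0,-1,0,0,0],[0,0,-1,0,0,0],[0,0,-0.9,0,0,0],[0,0,0,0,0,0]]]'
python3 -m crank '[[[0,0,0,0,0,0],[0,0,0,0,0,0],[0,0,0,0,0,0],[0,0,0,0,0,0],[0,0,0,0,0,0],[0,0,0,0,0,0]]]' 0 60
```

```text
time: 10.67
ee_pos: [0.4709, -0.2162, 0.1193]
tcp_rot: [-179.8, -0.2, 99.7]
wrist_force: [-0.2, -0.0, -1.7]
opening: 0.0559
grasp_force: 0.0
time: 11.17
ee_pos: [0.4729, -0.2179, 0.1244]
tcp_rot: [179.9, 0.1, 99.7]
wrist_force: [1.0, 1.9, 6.6]
opening: 0.0207
grasp_force: 59.9
```

```bash
python3 -m crank '[[[0,0,0.3,0,0,0],[0,0,0.6,0,0,0],[0,0,1,0,0,0],[0,0,1,0,0,0],[0,0,1,0,0,0],[0,0,1,0,0,0],[0,0,0,0,0,0]]]'
python3 -m crank '[[[0.13,1,0,0,0,0],[0.13,1,0,0,0,0],[0.13,1,0,0,0,0],[0.13,1,0,0,0,0],[0.13,1,0,0,0,0],[0.13,1,0,0,0,0],[0.13,1,0,0,0,0],[0.13,1,0,0,0,0],[0.13,1,0,0,0,0],[0.13,1,0,0,0,0],[0.13,1,0,0,0,0],[0.13,1,0,0,0,0],[0.13,1,0,0,0,0],[0.13,1,0,0,0,0],[0.13,1,0,0,0,0],[0.13,1,0,0,0,0],[0.13,1,0,0,0,0],[0.13,1,0,0,0,0],[0.13,1,0,0,0,0],[0.13,0.2,0,0,0,0]]]'
python3 -m crank '[[[0,0,0,0,0,0],[0,0,0,0,0,0],[0,0,0,0,0,0]]]'
python3 - <<'E'
from h import *
for _ in range(1):
    snap('top','top4.png'); im,m=snap('wrist','w4.png'); s,ms=snap('scene','s4.png'); o=bot.get_obs()
p=[o['ee_pos'][0],o['ee_pos'][1]]; print(o['ee_pos'],o['tcp_rot'],o['opening'],o['grasp_force'])
print('tip pred scene',proj(ms,p+[o['ee_pos'][2]-.116]),'wrist',proj(m,p+[o['ee_pos'][2]-.116]),'mouth w',proj(m,[.5246,.166,.045]))
A=im[60:300,220:440]; B=s[60:260,240:440]
cv2.imwrite('pics/x4.png',np.hstack([cv2.resize(A,(400,436)),cv2.resize(B,(400,400))[0:400] if 0 else cv2.resize(B,(400,436))])[:,:,::-1])
E
```

```text
time: 11.75
ee_pos: [0.473, -0.2183, 0.226]
tcp_rot: [179.7, 0.2, 99.7]
wrist_force: [0.7, 0.0, -0.2]
opening: 0.0212
grasp_force: 59.5
time: 13.42
ee_pos: [0.524, 0.1685, 0.2207]
tcp_rot: [-180.0, -0.0, 99.8]
wrist_force: [0.0, 0.3, -0.7]
opening: 0.0214
grasp_force: 59.4
time: 13.67
ee_pos: [0.5241, 0.1654, 0.2209]
tcp_rot: [-180.0, 0.0, 99.6]
wrist_force: [0.6, -0.3, -0.4]
opening: 0.0213
grasp_force: 59.4
[0.52412147 0.16543275 0.2210748 ] [1.79992007e+02 5.29079243e-03 9.96094966e+01] 0.020991964370308206 59.44775998592377
tip pred scene (np.float64(351.99190131583293), np.float64(175.34299986666963)) wrist (np.float64(320.9332918340336), np.float64(201.59554732779293)) mouth w (np.float64(321.13026075470606), np.float64(185.63626143810563))
```

View pics/x4.png

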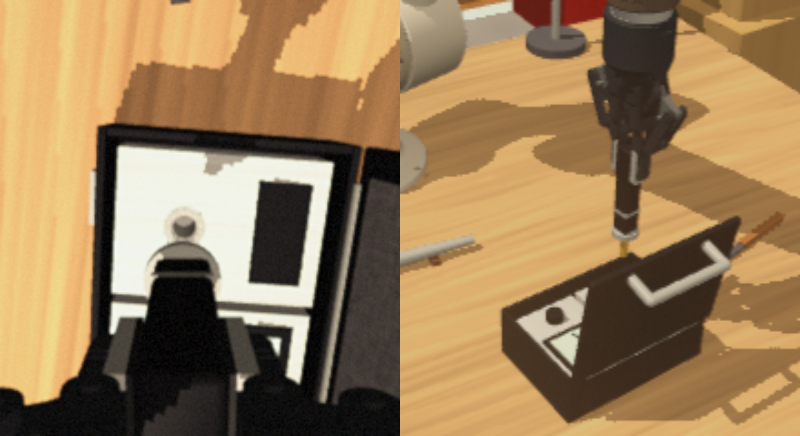

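The tip is directly over the block and aligned in column with the opening at wrist (321.2,184.4). A quick numeric refinement follows.

```bash
python3 - <<'E'
from h import *
d=load('w4.png'); g=cv2.cvtColor(d['im'],cv2.COLOR_RGB2GRAY).astype(int)
print(g[172:202,304:338:2])
print(onz(d,321.2,184.4,.045))
x,y,z=.5241,.1654,.221
th=np.linspace(0,2*np.pi,120)
for zz in(z-.08,z-.086): P=np.array([proj(d,[x+.016*np.cos(a),y+.016*np.sin(a),zz]) for a in th]); print(P.min(0),P.max(0))
T=load('top4.png'); print(proj(T,[x,y,z-.116]))
E
```

```text
[[242 242 241 241 241 241 242 242 241 242 241 241 240 241 241 241 242]
 [243 242 242 242 242 242 242 236 233 230 236 240 241 241 241 242 241]
 [242 242 242 241 242 242 234 226 219 215 227 238 244 242 242 242 243]
 [242 243 243 242 242 235 218 220 217 215 222 228 237 243 243 243 242]
 [242 242 242 241 243 224 218 221 225 225 218 218 230 235 241 241 242]
 [243 242 243 242 238 222 217 222 228 225 226 216 219 212 242 242 241]
 [242 243 242 242 229 218 225 218 207 206 224 222 218 212 243 241 242]
 [243 242 242 242 225 222 219 195 159 163 196 225 223 223 242 243 242]
 [242 241 241 237 220 223 198 167 158 159 164 203 223 220 239 242 242]
 [242 240 240 231 223 214 167 159 159 159 157 150 216 218 235 244 242]
 [241 241 242 228 228 199 127 160 161 160 153  93 211 222 231 241 241]
 [243 242 242 229 222 188  89 139 158 147 122  70 209 227 229 239 239]
 [242 241 243 226 218 175  88  97 129 117  74  62 201 232 227 241 240]
 [241 242 244 229 218 179  87  86  85  77  64  66 194 226 227 242 241]
 [243 242 242 230 221 181  90  83  82  74  65  69 201 216 227 241 241]
 [243 243 243 229 224 185 106  90  
[... 541 characters left out ...]
4 234 144  83  92 109 118 125 119 109 101  95 175 236 244 241]
 [244 240 166  85 109 127 126 132 127 128 126 130 112  97 177 245 243]
 [244 203  93 114 125 128 130 130 129 130 125 128 132 113 107 225 244]
 [240 130 115 132 132 128 127 130 128 129 130 126 125 127 107 148 240]
 [203 142 173 129 127 130 130 129 132 134 129 133 127 132 125 103 216]
 [144 206 217 131 131 130 134 126 132 129 130 133 133 132 129 116 157]
 [161 228 229 123 113 115 112 119 116 119 116 121 118 113 130 129 116]]
[0.52444978 0.16731462 0.045     ]
[299.26607033 193.66285144] [343.11784773 235.36662176]
[299.79010275 191.67131509] [342.48378378 232.37104689]
(np.float64(276.8573466933228), np.float64(190.25317435830084))
```

```bash
python3 -m crank '[[[0.02,0.05,-0.5,0,0,0],[0,0,-0.7,0,0,0],[0,0,-0.7,0,0,0],[0,0,-0.6,0,0,0],[0,0,0,0,0,0],[0,0,0,0,0,0]]]'
python3 -m crank '[[[0,0,-0.2,0,0,0],[0,0,-0.2,0,0,0],[0,0,-0.2,0,0,0],[0,0,-0.2,0,0,0],[0,0,0,0,0,0]]]'
```

```text
time: 14.32
ee_pos: [0.5241, 0.167, 0.1702]
tcp_rot: [-179.9, 0.0, 99.7]
wrist_force: [0.1, -0.5, -0.5]
opening: 0.0211
grasp_force: 59.4
time: 14.73
ee_pos: [0.5243, 0.1672, 0.154]
tcp_rot: [-179.9, 0.0, 99.7]
wrist_force: [-0.5, -0.0, -0.8]
opening: 0.0214
grasp_force: 59.4
```

The tip is in the opening with no contact force. Continuing down.

```bash
python3 -m crank '[[[0,0,-0.2,0,0,0],[0,0,-0.2,0,0,0],[0,0,-0.2,0,0,0],[0,0,-0.2,0,0,0],[0,0,-0.1,0,0,0],[0,0,0,0,0,0]]]'
python3 -m crank '[[[0,0,-0.1,0,0,0],[0,0,-0.1,0,0,0],[0,0,0,0,0,0]]]'
```

```text
time: 15.23
ee_pos: [0.5243, 0.1672, 0.1362]
tcp_rot: [-179.9, 0.0, 99.7]
wrist_force: [0.5, 0.1, -0.7]
opening: 0.0215
grasp_force: 59.4
time: 15.48
ee_pos: [0.5249, 0.1673, 0.1335]
tcp_rot: [179.9, -0.0, 99.7]
wrist_force: [0.5, 0.4, 2.5]
opening: 0.0213
grasp_force: 59.5
```

```bash
python3 -m crank '[[[0,0,-0.08,0,0,0],[0,0,0,0,0,0],[0,0,0,0,0,0]]]'
python3 -m crank '[[[0,0,-0.08,0,0,0],[0,0,0,0,0,0],[0,0,0,0,0,0]]]'
```

```text
time: 15.73
ee_pos: [0.525, 0.1674, 0.1334]
tcp_rot: [179.8, -0.0, 99.7]
wrist_force: [-3.1, -0.7, 13.2]
opening: 0.0214
grasp_force: 61.4
time: 15.98
ee_pos: [0.5253, 0.1676, 0.1333]
tcp_rot: [179.7, -0.0, 99.7]
wrist_force: [-4.9, -1.4, 22.8]
opening: 0.0212
grasp_force: 62.9
```

Force rises with no further travel, at z = 0.1334. That matches the grasp height of 0.088 above the shoulder plus 0.045, so it is seated. I'll release and retreat.

```bash
python3 -m crank '[[[0,0,0.1,0,0,0],[0,0,0,0,0,0],[0,0,0,0,0,0],[0,0,0,0,0,0],[0,0,0,0,0,0]]]' 0.55
python3 -m crank '[[[0,0,0.5,0,0,0],[0,0,1,0,0,0],[0,0,1,0,0,0],[0,0,1,0,0,0],[0,0,1,0,0,0],[0,0,1,0,0,0],[-1,-0.5,0.3,0,0,0],[-1,-1,0,0,0,0],[-1,-1,0,0,0,0],[-1,-1,0,0,0,0],[-1,-1,0,0,0,0],[-1,-1,0,0,0,0],[-1,-1,0,0,0,0],[-1,-1,0,0,0,0],[0,0,0,0,0,0],[0,0,0,0,0,0]]]'
python3 - <<'E'
from h import *
s,ms=snap('scene','s5.png'); t,mt=snap('top','top5.png'); print(proj(ms,[.5246,.1665,.15]),proj(mt,[.5246,.1665,.15]))
A=s[100:280,250:430]; B=t[130:240,230:340]
cv2.imwrite('pics/x5.png',np.hstack([cv2.resize(A,(400,400)),cv2.resize(B,(400,400))])[:,:,::-1])
E
```

```text
time: 16.4
ee_pos: [0.5244, 0.1672, 0.1312]
tcp_rot: [-180.0, 0.0, 99.7]
wrist_force: [0.4, 0.5, -0.3]
opening: 0.0469
grasp_force: 0.0
time: 17.73
ee_pos: [0.3641, 0.0166, 0.2488]
tcp_rot: [179.9, 0.0, 99.6]
wrist_force: [0.9, -0.3, -0.0]
opening: 0.0468
grasp_force: 0.0
(np.float64(353.72289836833187), np.float64(159.3740343049711)) (np.float64(274.6633392433997), np.float64(187.61556155072046))
```

View pics/x5.png

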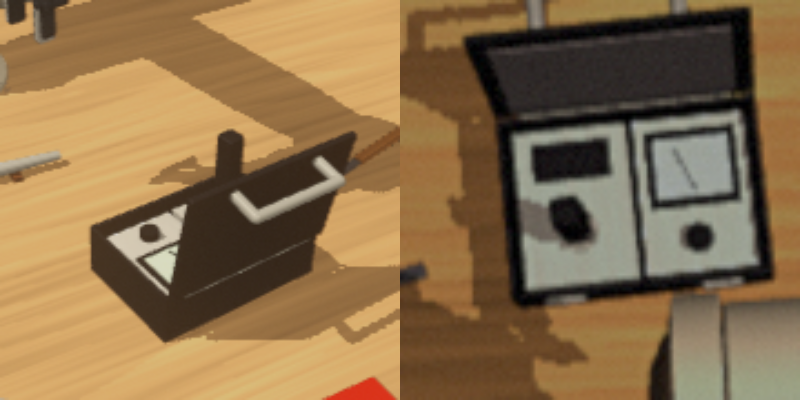

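The probe stands upright and seated. Its top is at scene (354,161) against a predicted (353.7,159.4) for fully home. The lid is open and the arm is clear, so I'm handing in.

```bash
python3 -c "
from workcell import bot
print(bot.job_done())"
```

```text
the job is handed in; nothing more can be done
None
```

I opened the lid onto its stop, plugged the probe fully home in the terminal opening and let go, and handed the job in at about 18 s; the hand-in reported no verdict.

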